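# Close the gap in the row of slide packets

### The arm

A 7-joint arm with a two-finger parallel gripper is mounted at the origin on a cart in front of the work surface, level with it; the furniture and walls round the work are solid. World frame = base frame: x ahead of the robot, y to its left, z up, the work surface at z = 0. Lengths are in m, angles in rad, forces in N, time in s.
With the tool pointing down it reaches from about 0.4 to 0.925 m from the base axis. Payload 4.1 kg.
Tool frame: the origin (TCP) lies between the finger pads; the fingertips stand 22 mm ahead of it and the grasp point (between the pads) lies 3 mm ahead of it (robot.nose_length is the distance from the TCP to the fingertips, in m); z points along the fingers, y is the line along which they close (so a half turn about z gives the same grasp; the last joint's range is limited). The gripper opens to 85 mm and grips with 20 to 120 N. Pads are 22 mm wide; open, the fingers measure 114 mm over their backs; the gripper's body (76 mm by 85 mm) begins 54 mm behind the grasp point. The pads swing forward as they close: fully open they stand 13 mm farther back than shut.
Start: joints at [-1.396, 0.398, 0.045, 1.537, -0.019, 1.207, -0.051], TCP at [0.176, 0.626, 0.253] pointing down, gripper open.
Joint ranges: [-2.82, 2.82], [-0.49, 2.23], [-1.37, 1.46], [0, 2.46], [-1.36, 4.5], [0.23, 2], [-2.94, 2.94]. Speed limits (rad/s): [2.57, 2.57, 3.14, 3.14, 3.14, 3.14, 3.14].

### API

Orientations are given as a unit quaternion [x, y, z, w].
In Python, from plant import robot gives the robot as it stands.
- The arm moves only by the tool carry_out, never from a script. Its argument "increments" is a list of rows, each a list of 5 numbers: the shift along the tool's x, y, z as a fraction of full scale, then the turn about the tool's z as a fraction of full scale, then the opening, from 0 (shut) to 1 (fully open). In form: [[tx, ty, tz, spin, claw], ...]. A call has 1 to 12 rows; each row is the pose to reach, as a shift and turn from the pose commanded when the call began, along the tool's axes at that moment, turning the shorter way round; what a row does not reach only later rows make up. Full scale, the value 1, is 250 mm for a shift and 2 pi rad for a turn. A row lasts 1/8 s, in which the tool goes at most 62.5 mm and 10.7 degrees, less where a joint would pass 70% of its speed; a pose out of reach is approached as far as the arm can. A call with a number of a shift or a turn outside -1 to 1 is refused whole. A call with a gripper value outside its range is refused whole. The fingers move at their own pace and stop on an object; "grip_force" is the grip in N (left out, the last holds). Time passes only in rows, so rows that repeat a pose let the fingers close. It gives the time, the measured TCP pose, the force, the opening and the grip force at its end, in the units of the state.
- robot.state(): the state, without advancing time (a new reading comes with each control period).
- robot.camera(name): name is "side" or "top"; returns a dict with "img" (480x640x3 uint8, blue, green, red), "range_z" (480x640 float32, m along the optical axis (not along the pixel's ray), 0 where there is no reading), "mtx" (3x3 intrinsics, pixels), "pose" (4x4, takes a point from camera to world coordinates). Camera axes: x right, y up, looking along -z (the intrinsics and any distortion apply to the point x, -y, -z); pixel columns grow to the right and rows downward; lengths in m; the calibration is good to about 2 mm. A picture is of the moment at which its call begins.
- robot.finish_job(): hands the job in; it is judged then, once.
Trained networks look in the newest picture that a camera, given by its name, has taken for a name from the list of things; names that differ only in an ending like _2 or _b are one class to them, and where a whole thing is asked for, a point or a joint stands for the part that bears it (a point fixed in the world has none). Each returns a list of dicts, best first, with "p" (0 to 1); they miss things now and then, are a little off and sometimes report something else, mostly with a low value. They report only what shows in the picture. A call takes as long as a camera call. They do not tell look-alikes from the thing itself.
- robot.cut_out(camera, thing): "region" (480x640 bool, what is visible of it) and "at" ([column, row] in pixels, amid what is visible of it).
The state is a dict: "time": time; "joint_pos": joint angles; "dq": joint speeds; "effort": joint torques, N m; "tcp_pos": TCP position; "tcp_rot": TCP orientation; "wrist_force": force on the tool from outside, world axes, zero at the start; "moment": the same for the moment, N m; "width": opening from 0.0 (shut) to 1.0 (fully open); "finger_force": force on a finger pad.
Only numpy, scipy, OpenCV 4.12 (cv2) and the standard library are available. Lean on these libraries where they do the work, as an engineer would, in place of code of your own. Each camera call takes 0.05 s, during which the arm holds its last target. There are 200 camera calls.

### The job

One slide packet stands against the pipette-tip box, and an identical one has been left apart from it. Bring the stray packet up so that its narrow end butts flush against the free narrow end of the first, both standing on the worktop in one straight row with no gap. Leave the first packet and the lower, wider lancet box where they stand.

Things in the scene. Friction and masses are not known exactly. Their poses are not given: they have to be found in the camera images.
- stray_packet_center (a point): The slide packet to move: closed rigid card box, blue above, white below, 31 mm thick (its x), 83 mm long (its y), 57 mm high (its z), about 0.24 kg, loose. The point is its centre, 28.5 mm above its underside. It stands 45 to 85 mm short of the row packet, up to 25 mm out of line, turned up to 20 degrees. To its left (x 0.35 to 0.72, y 0.33 to 0.6) is a fixed microscope, 0.4 m tall: go round it.
- row_packet_center (a point): The identical slide packet that already stands against the tip box, loose; it stays where it is. Same axes: x across its 31 mm thickness, y along its 83 mm length, z up; the point is its centre, 28.5 mm above its underside. Its +y end is the free end, towards the stray packet; its -y end touches the tip box. When the packets are butted flush, their centres are 83 mm apart along this y.
- tip_box_center (a point): The pipette-tip box at the other end of the row, blue below with a pale grey lid, 95 mm (along the row) by 128 mm (across it) by 85 mm high, full and heavy: it does not move. The point is its centre.
- lancet_box_center (a point): A bystander to leave alone: a small white and green card box with an open flap, 48 mm by 75 mm by 40 mm high, lower and wider than the packets, loose, standing behind the row (on the side away from the robot). The point is its centre, 20 mm above its underside.
There are look-alikes about, which are no part of the job. What is shaped like the part that bears stray_packet_center but yellow is not meant.

How it is judged:
At the end, for the whole second after the job is handed in: The stray packet stands upright, at rest on the worktop, its end at the row packet's free end: gap at most 10 mm, at most 12 mm out of line and 10 degrees out of parallel. The row packet stands within 20 mm, the lancet box within 30 mm of its place (y of stray_packet_center in the frame of row_packet_center between 0.07 and 0.093 m and x of stray_packet_center in the frame of row_packet_center between -0.012 and 0.012 m and angle between the y axis of stray_packet_center and the y axis of row_packet_center, either way round below 0.175 rad and angle between each of stray_packet_center, row_packet_center's own z axis and vertical below 0.1 rad and height (world z) of stray_packet_center below 0.034 m and distance of row_packet_center from where it was at the start of the episode below 0.02 m and distance of lancet_box_center from where it was at the start of the episode below 0.03 m and linear speed of stray_packet below 0.02 m/s); the robot touches nothing.
It fails at once if the row packet is shoved or carried more than 30 mm from its place (distance of row_packet_center from where it was at the start of the episode above 0.03 m).
It fails at once if the lancet box is moved more than 50 mm (distance of lancet_box_center from where it was at the start of the episode above 0.05 m).
It also fails if it takes over 35 s, if anything falls off the work surface, if the arm or the gripper's body presses on something with over 40 N, if the wrist force passes 120 N, or if a joint passes its speed limit or range.

## Working session

There is one attempt and no reset: what is moved stays moved. The work goes in short steps, Python scripts to look and compute and a tool call to move; the robot and the scene stay as the last step left them, time stands still between calls to the robot, and variables do not carry over. Pictures are saved under pics/ and viewed, at most 10 in all, crops included, and the job is handed in when it is done.

Besides the shell and the picture viewer there is one more tool, called by a JSON object that holds its "name" and its "arguments". carry_out: Moves the arm, as the interface text tells. Its arguments: {"type":"object","properties":{"increments":{"type":"array"},"grip_force":{"type":"number"}},"required":["increments"]}

```bash
mkdir -p pics
cat > h.py <<'E'
import numpy as np, cv2
from plant import robot
def cloud(c):
    z=c["range_z"]; K=c["mtx"]; v,u=np.mgrid[:480,:640]
    P=np.stack([(u-K[0,2])/K[0,0]*z,-(v-K[1,2])/K[1,1]*z,-z],-1)
    W=P@c["pose"][:3,:3].T+c["pose"][:3,3]; W[z==0]=np.nan
    return W
def look(name,fn=None):
    c=robot.camera(name)
    if fn: cv2.imwrite("pics/"+fn,c["img"])
    return c,cloud(c)
def rect(W,m,lo,hi):
    p=W[m&(W[...,2]>lo)&(W[...,2]<hi)][:,:2].astype(np.float32)
    return cv2.minAreaRect(p*1000),len(p)
E
python3 - <<'E'
from h import *
for n in("top","side"):
    c,W=look(n,n+"1.png"); print(n,c["pose"][:3,3].round(3),c.get("dist"))
    for t in("stray_packet_center","row_packet_center","tip_box_center","lancet_box_center"):
        for d in robot.cut_out(n,t)[:4]:
            r=d["region"];z=W[r][:,2]; zt=np.nanpercentile(z,95)
            q=rect(W,r,zt-.012,zt+.008)
            print(t,round(d["p"],2),np.round(d["at"]),r.sum(),"ztop",zt.round(3),np.round(q[0][0],1),np.round(q[0][1],1),round(q[0][2],1),c["img"][r].mean(0).round())
s=robot.state();print({k:np.round(s[k],3) for k in s})
E
```

```text
top [0.507 0.116 0.895] None
stray_packet_center 0.93 [381. 177.] 1048 ztop 0.058 [717.9 -29.9] [82.8 32. ] 25.1 [ 36. 126. 135.]
stray_packet_center 0.88 [272. 311.] 845 ztop 0.058 [469.2 183.8] [31.  83.6] 23.0 [126.  92.  69.]
stray_packet_center 0.72 [224. 262.] 911 ztop 0.058 [562.8 273.9] [31.4 83.5] 41.8 [ 34. 138. 147.]
row_packet_center 0.84 [348. 281.] 724 ztop 0.058 [517.3  39.3] [30.5 81.6] 14.8 [128.  95.  75.]
tip_box_center 0.7 [396. 270.] 3930 ztop 0.086 [541.1 -47.3] [124.5  91. ] 15.4 [152. 154. 157.]
lancet_box_center 0.63 [284. 229.] 1032 ztop 0.041 [625.8 158.6] [48.3 74.3] 2.9 [137. 144. 135.]
side [ 0.935 -0.064  0.806] None
stray_packet_center 0.78 [389. 187.] 1008 ztop 0.06 [565. 275.] [31. 85.] 42.3 [ 49. 135. 151.]
stray_packet_center 0.71 [275. 340.] 1380 ztop 0.06 [720.  -28.1] [83.1 31.4] 24.9 [ 51. 147. 160.]
stray_packet_center 0.55 [321. 173.] 1250 ztop 0.059 [471.3 185.5] [31.6 84.8] 23.0 [93. 65. 50.]
row_packet_center 0.82 [264. 221.] 1159 ztop 0.059 [518.9  42.6] [33.1 76.3] 15.7 [99. 67. 49.]
tip_box_center 0.58 [220. 252.] 5033 ztop 0.087 [543.1 -45.8] [126.4  90.9] 15.3 [157. 153. 153.]
lancet_box_center 0.57 [348. 248.] 1461 ztop 0.043 [627.9 159.8] [49.9 76.1] 2.9 [140. 143. 135.]
{'time': np.float64(0.5), 'joint_pos': array([-1.396,  0.398,  0.045,  1.537, -0.019,  1.207, -0.051]), 'dq': array([-0.002, -0.002,  0.   , -0.002, -0.   , -0.001, -0.   ]), 'effort': array([-1.0000e-03, -4.7456e+01,  1.3610e+00, -2.5426e+01,  1.1000e-02,
        2.0000e-03, -0.0000e+00]), 'tcp_pos': array([0.176, 0.626, 0.253]), 'tcp_rot': array([0.136, 0.991, 0.   , 0.   ]), 'wrist_force': array([-0.188, -0.646,  0.159]), 'moment': array([-0.026, -0.025, -0.044]), 'finger_force': np.float64(0.0), 'width': np.float64(1.0)}
```

View pics/top1.png

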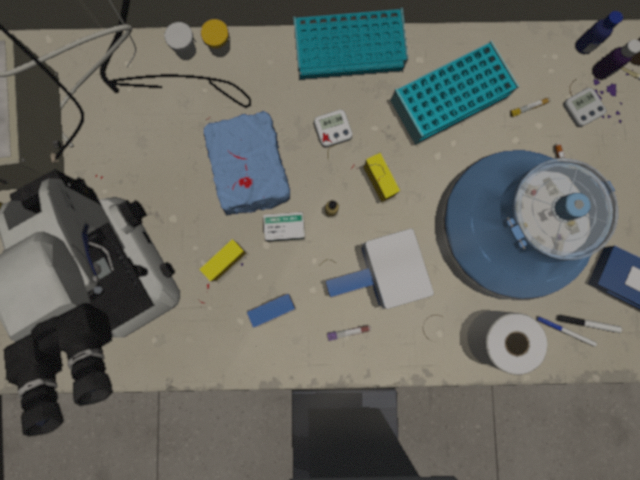

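View pics/side1.png

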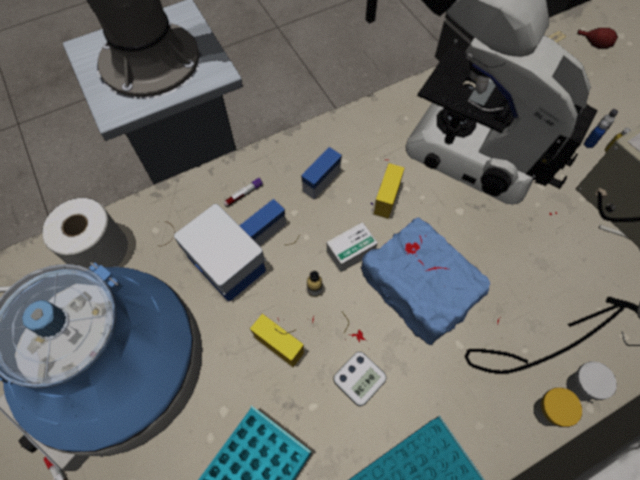

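Top picture: the blue stray packet is at about (272,311), the row packet at (348,281) against the tip box (396,270), and the lancet box at (284,229). The yellow look-alikes are at (224,262) and (381,177). The side picture agrees, with the stray at (321,173) and the row packet at (264,221). Sizes and top heights match those given.

First I retract and rise, well clear of the microscope.

{"name": "carry_out", "arguments": {"increments": [[0, -0.25, 0, 0, 1], [0, -0.5, -0.15, 0, 1], [0, -0.7, -0.4, 0, 1], [0, -0.7, -0.65, 0, 1], [0, -0.7, -0.85, 0, 1], [0, -0.7, -0.85, 0, 1]]}}

```text
time: 1.25
tcp_pos: [0.1287, 0.4583, 0.4712]
tcp_rot: [0.136, 0.991, 0.005, 0.0]
wrist_force: [0.9, -0.1, -0.8]
width: 1.0
finger_force: 0.0
```

{"name": "carry_out", "arguments": {"increments": [[-0.25, -0.02, 0, 0.021, 1], [-0.5, -0.06, 0, 0.042, 1], [-0.73, -0.14, 0, 0.0625, 1], [-0.96, -0.26, 0, 0.083, 1], [-0.96, -0.26, 0, 0.083, 1]]}}

```text
time: 1.88
tcp_pos: [0.3459, 0.3251, 0.4653]
tcp_rot: [0.393, 0.92, -0.001, 0.001]
wrist_force: [-0.6, 0.6, 0.3]
width: 0.998
finger_force: 0.0
```

```bash
cat >> h.py <<'E'
from scipy.spatial.transform import Rotation as R
def go(x,y,z,closing_deg):
    s=robot.state(); r=R.from_quat(s["tcp_rot"]); M=r.as_matrix()
    d=M.T@(np.array([x,y,z])-s["tcp_pos"])/.25
    yaw=np.degrees(np.arctan2(M[1,1],M[0,1]))
    print("tcp",s["tcp_pos"].round(4),"yaw y",yaw.round(2),"inc",d.round(3),"spin",round(-((closing_deg-yaw+90)%180-90)/360,4))
E
python3 -c "
from h import *
go(.470,.1845,.25,23)"
```

```text
tcp [0.3459 0.3251 0.4653] yaw y 43.78 inc [-0.748 -0.03   0.862] spin 0.0577
```

{"name": "carry_out", "arguments": {"increments": [[-0.25, -0.02, 0, 0.02, 1], [-0.5, -0.03, 0, 0.04, 1], [-0.75, -0.03, 0, 0.058, 1], [-0.75, -0.03, 0.25, 0.058, 1], [-0.75, -0.03, 0.5, 0.058, 1], [-0.75, -0.03, 0.75, 0.058, 1], [-0.75, -0.03, 0.95, 0.058, 1], [-0.75, -0.03, 0.95, 0.058, 1]]}}

```text
time: 2.88
tcp_pos: [0.4643, 0.1903, 0.2244]
tcp_rot: [0.547, 0.837, -0.004, -0.002]
wrist_force: [0.5, 0.1, 0.6]
width: 1.002
finger_force: 0.0
```

```bash
python3 -c "
from h import *
c,W=look('top')
for d in robot.cut_out('top','stray_packet_center')[:4]:
    print(d['p'],rect(W,d['region'],.046,.066),c['img'][d['region']].mean(0).round())
go(.470,.1845,.04,23)"
```

```text
0.94 (((717.78076171875, -29.8699951171875), (83.20343780517578, 32.173065185546875), 25.708181381225586), 743) [ 37. 133. 142.]
0.92 (((563.0494384765625, 273.5389099121094), (31.44242286682129, 82.88956451416016), 42.260475158691406), 787) [ 37. 145. 154.]
0.56 (((477.7436828613281, 163.68040466308594), (30.577363967895508, 39.96025085449219), 21.88798713684082), 346) [118.  87.  66.]
tcp [0.4683 0.1916 0.2293] yaw y 23.62 inc [-0.029 -0.006  0.757] spin 0.0017
```

{"name": "carry_out", "arguments": {"increments": [[-0.03, -0.01, 0.2, 0.002, 1], [-0.03, -0.01, 0.4, 0.002, 1], [-0.03, -0.01, 0.5, 0.002, 1], [-0.03, -0.01, 0.6, 0.002, 1], [-0.03, -0.01, 0.7, 0.002, 1], [-0.03, -0.01, 0.755, 0.002, 1], [-0.03, -0.01, 0.755, 0.002, 1], [-0.03, -0.01, 0.755, 0.002, 1]]}}

```text
time: 3.98
tcp_pos: [0.4698, 0.1835, 0.0409]
tcp_rot: [0.553, 0.833, 0.001, 0.001]
wrist_force: [0.5, -0.0, -0.8]
width: 1.0
finger_force: 0.0
```

```bash
python3 -c "
from h import *
go(.470,.1845,.04,23)"
```

```text
tcp [0.4698 0.1835 0.0409] yaw y 22.85 inc [0.003 0.002 0.003] spin -0.0004
```

{"name": "carry_out", "arguments": {"increments": [[0, 0, 0, 0, 0.3], [0, 0, 0, 0, 0.2], [0, 0, 0, 0, 0], [0, 0, 0, 0, 0], [0, 0, 0, 0, 0], [0, 0, 0, 0, 0]], "grip_force": 35}}

```text
time: 4.72
tcp_pos: [0.4696, 0.1834, 0.0401]
tcp_rot: [0.553, 0.833, 0.001, 0.001]
wrist_force: [1.7, 1.2, 5.2]
width: 0.348
finger_force: 37.0
```

{"name": "carry_out", "arguments": {"increments": [[0, 0, -0.02, 0, 0], [0, 0, -0.06, 0, 0], [0, 0, -0.06, 0, 0], [0, 0, -0.06, 0, 0]]}}

```text
time: 5.22
tcp_pos: [0.4681, 0.1828, 0.0544]
tcp_rot: [0.553, 0.833, -0.0, -0.0]
wrist_force: [-0.3, -0.2, -2.9]
width: 0.345
finger_force: 36.2
```

```bash
python3 -c "
from h import *
c,W=look('side','side2.png')
cv2.imwrite('pics/s2c.png',cv2.resize(c['img'][100:300,180:440],None,fx=3,fy=3))
go(.4939,.1268,.055,15.1)"
```

```text
tcp [0.4681 0.1828 0.0543] yaw y 22.85 inc [-0.246  0.008 -0.003] spin 0.0215
```

View pics/s2c.png

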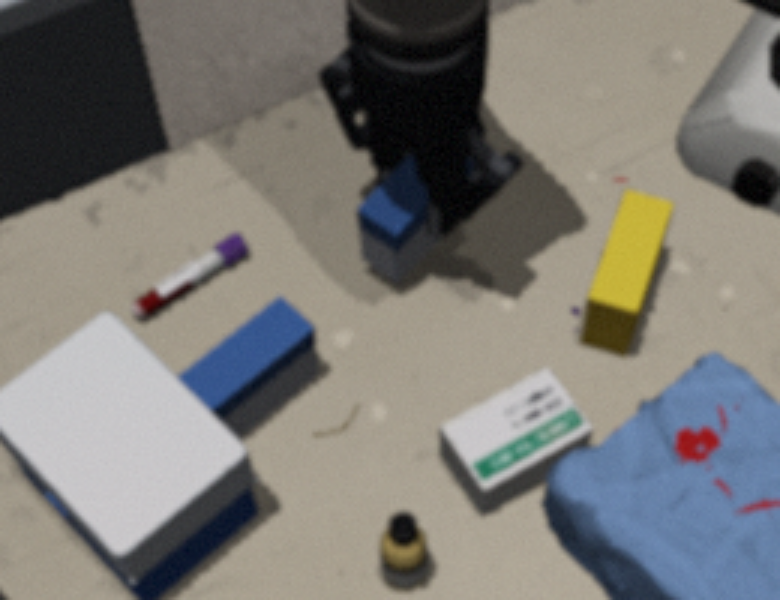

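The crop shows the stray packet held level between the fingers at about (395,220). Row packet, tip box and lancet box are untouched. Next I move it up to the row, leaving a gap of about 8 mm.

{"name": "carry_out", "arguments": {"increments": [[-0.08, 0, 0, 0.007, 0], [-0.16, 0.005, 0, 0.014, 0], [-0.22, 0.01, 0, 0.0215, 0], [-0.246, 0.01, 0, 0.0215, 0], [-0.246, 0.01, 0, 0.0215, 0], [-0.246, 0.01, 0, 0.0215, 0]]}}

```text
time: 6.02
tcp_pos: [0.4944, 0.1279, 0.0544]
tcp_rot: [0.608, 0.794, 0.0, -0.0]
wrist_force: [0.0, 1.2, -2.0]
width: 0.346
finger_force: 36.2
```

```bash
python3 -c "
from h import *
for n in('top','side'):
    c,W=look(n,n+'3.png')
    for t in('row_packet_center','stray_packet_center'):
        for d in robot.cut_out(n,t)[:4]:
            if c['img'][d['region']].mean(0)[0]>c['img'][d['region']].mean(0)[2]: print(n,t,round(d['p'],2),np.round(d['at']),rect(W,d['region'],.046,.085))
    x0,y0=(270,230) if n=='top' else (210,140)
    cv2.imwrite('pics/c3'+n+'.png',cv2.resize(c['img'][y0:y0+110,x0:x0+140],None,fx=5,fy=5))
go(.4939,.1268,.041,15.1)"
```

```text
top row_packet_center 0.94 [358. 282.] (((519.8397216796875, 29.35898208618164), (30.238019943237305, 63.41556930541992), 14.83696174621582), 542)
side row_packet_center 0.67 [268. 224.] (((528.7803344726562, 41.2078971862793), (52.000343322753906, 87.44749450683594), 17.637401580810547), 824)
side stray_packet_center 0.57 [288. 197.] (((494.6798095703125, 122.49447631835938), (32.628883361816406, 90.46630096435547), 16.17994499206543), 468)
tcp [0.4946 0.1276 0.0546] yaw y 15.14 inc [-0.002 -0.004  0.054] spin 0.0001
```

View pics/c3side.png

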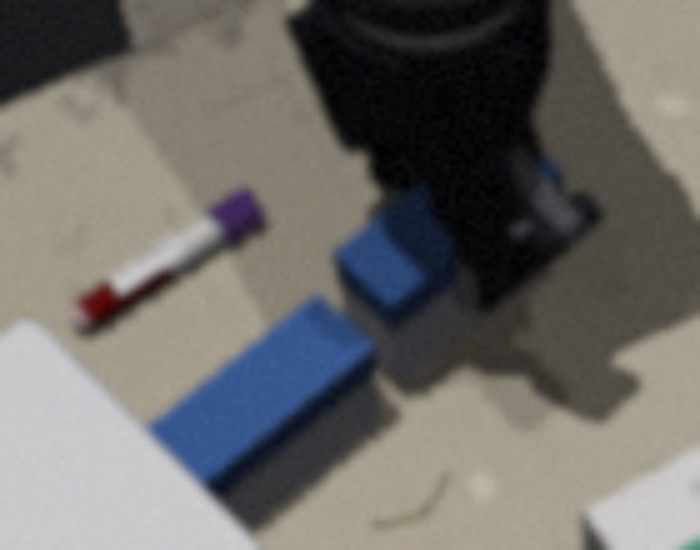

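The crop shows the held packet's end at about (375,270) facing the row packet's free end at (345,325). They are parallel and in line, with a small gap. Next I lower it and slide in gently.

{"name": "carry_out", "arguments": {"increments": [[0, -0.002, 0.03, 0, 0], [0, -0.002, 0.055, 0, 0], [0, -0.002, 0.055, 0, 0], [-0.012, -0.002, 0.055, 0, 0], [-0.024, -0.002, 0.055, 0, 0], [-0.024, -0.002, 0.055, 0, 0], [-0.024, -0.002, 0.055, 0, 0]]}}

```text
time: 7.2
tcp_pos: [0.4958, 0.1213, 0.0408]
tcp_rot: [0.608, 0.794, 0.0, -0.0]
wrist_force: [1.2, -0.0, -3.0]
width: 0.353
finger_force: 36.1
```

```bash
python3 -c "
from h import *
c,W=look('side','side4.png')
cv2.imwrite('pics/c4.png',cv2.resize(c['img'][160:250,220:330],None,fx=6,fy=6))
go(.4952,.1195,.040,15.2)"
```

```text
tcp [0.4958 0.1213 0.0408] yaw y 15.1 inc [-0.007 -0.004  0.003] spin -0.0003
```

View pics/c4.png

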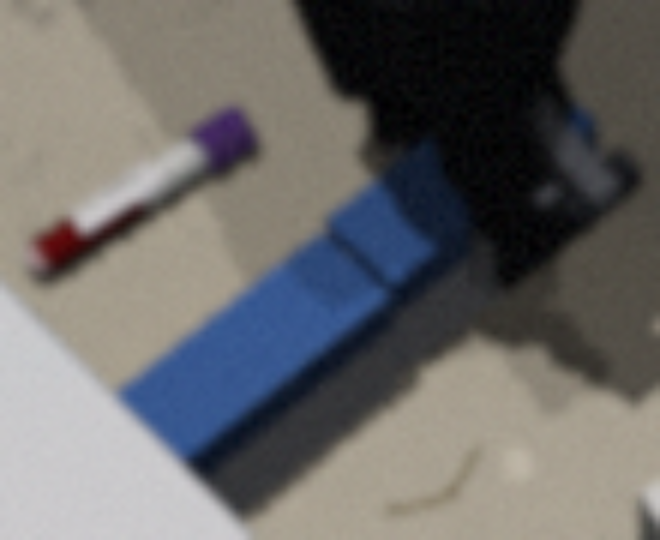

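The crop shows the packets in line with a dark gap of about 2 mm, from (330,230) to (390,290). I close it.

{"name": "carry_out", "arguments": {"increments": [[-0.005, 0, 0.002, 0, 0], [-0.01, 0, 0.002, 0, 0], [-0.01, 0, 0.002, 0, 0], [-0.01, 0, 0.002, 0, 0]]}}

```text
time: 7.75
tcp_pos: [0.4965, 0.1189, 0.0403]
tcp_rot: [0.608, 0.794, 0.0, -0.0]
wrist_force: [-1.3, -1.2, -2.9]
width: 0.347
finger_force: 36.1
```

{"name": "carry_out", "arguments": {"increments": [[0, 0, 0.003, 0, 0], [-0.003, 0, 0.004, 0, 0], [-0.006, 0, 0.004, 0, 0], [-0.006, 0, 0.004, 0, 0]]}}

```text
time: 8.25
tcp_pos: [0.4966, 0.1189, 0.0401]
tcp_rot: [0.608, 0.794, 0.001, -0.001]
wrist_force: [-2.7, 2.7, 6.1]
width: 0.349
finger_force: 37.3
```

```bash
python3 -c "
from h import *
c,W=look('side','side5.png')
cv2.imwrite('pics/c5.png',cv2.resize(c['img'][160:250,220:330],None,fx=6,fy=6))
s=robot.state();print(s['wrist_force'],s['tcp_pos'])"
```

```text
[-2.97749556  3.2481627   4.99470211] [0.49657308 0.11885186 0.04005912]
```

View pics/c5.png

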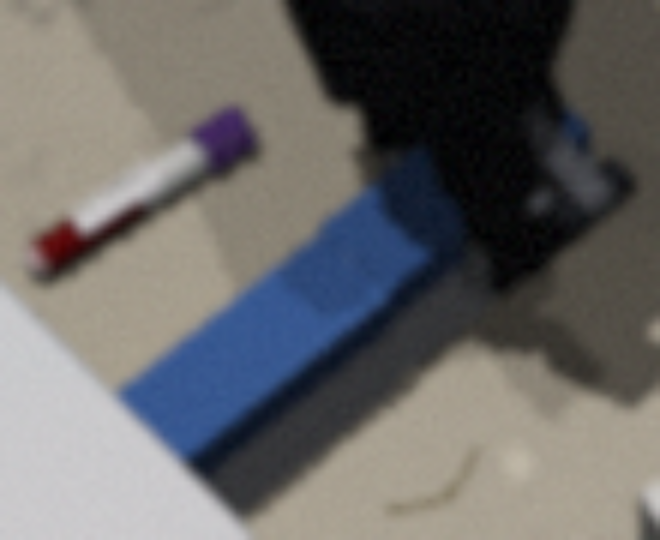

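The crop shows no gap at about (355,265). The packets butt in one line, and the wrist reads light contact with both the table and the row. I release and rise straight up.

{"name": "carry_out", "arguments": {"increments": [[0, 0, -0.004, 0, 0.5], [0, 0, -0.004, 0, 0.75], [0, 0, -0.004, 0, 0.8], [0, 0, -0.004, 0, 0.8], [0, 0, -0.1, 0, 0.8], [0, 0, -0.25, 0, 0.8], [0, 0, -0.45, 0, 0.8], [0, 0, -0.65, 0, 0.8], [0, 0, -0.85, 0, 0.8], [0, 0, -0.85, 0, 0.8]]}}

```text
time: 9.55
tcp_pos: [0.4995, 0.1178, 0.2559]
tcp_rot: [0.608, 0.794, 0.004, 0.002]
wrist_force: [-0.8, 0.0, -0.2]
width: 0.798
finger_force: 0.0
```

{"name": "carry_out", "arguments": {"increments": [[0, -0.2, 0, 0, 0.8], [0, -0.3, 0, 0, 0.8], [0, -0.3, 0, 0, 0.8], [0, -0.3, 0, 0, 0.8]]}}

```text
time: 10.05
tcp_pos: [0.425, 0.0981, 0.2516]
tcp_rot: [0.608, 0.794, 0.0, 0.0]
wrist_force: [0.6, -0.2, 0.8]
width: 0.796
finger_force: 0.0
```

```bash
python3 -c "
from h import *
for n in('top','side'):
    c,W=look(n,n+'6.png')
    for t in('row_packet_center','stray_packet_center','lancet_box_center'):
        for d in robot.cut_out(n,t)[:4]:
            b=c['img'][d['region']].mean(0)
            if b[0]>60: print(n,t,round(d['p'],2),np.round(d['at']),rect(W,d['region'],.035,.065))
    if n=='side': cv2.imwrite('pics/c6.png',cv2.resize(c['img'][140:280,210:400],None,fx=4,fy=4))
"
```

```text
top row_packet_center 0.88 [351. 281.] (((517.3395385742188, 38.78932189941406), (30.94681167602539, 83.25469207763672), 15.318731307983398), 756)
top stray_packet_center 0.88 [308. 296.] (((493.9100341796875, 118.08590698242188), (30.906557083129883, 83.16313171386719), 15.19326114654541), 763)
top lancet_box_center 0.98 [285. 229.] (((626.2508544921875, 158.4788818359375), (48.97723388671875, 74.7418212890625), 3.2889740467071533), 976)
side row_packet_center 0.77 [268. 221.] (((518.5078735351562, 42.73365020751953), (32.70673751831055, 79.93572998046875), 14.68592643737793), 905)
side lancet_box_center 0.83 [350. 245.] (((628.1787719726562, 159.8075714111328), (49.27931213378906, 75.7305679321289), 2.7402026653289795), 1116)
```

View pics/c6.png

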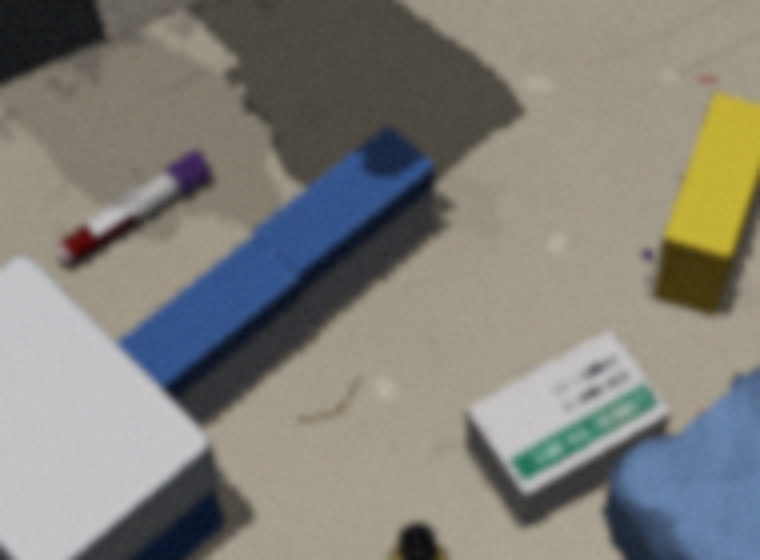

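The picture shows both packets butted in one straight row, with the joint at about (285,255). The centres are 82.7 mm apart, about 2 mm out of line and parallel, and the lancet box has not moved.

```bash
python3 -c "
from h import *
print(robot.finish_job())"
```

```text
the job is handed in; nothing more can be done
None
```

The job is handed in: the stray packet stands butted against the row packet's free end, with centres 82.7 mm apart, about 2 mm out of line and parallel, and the row packet and lancet box still in place; the hand-in gave no verdict.

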